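# Re-rack a row of sample bottles in the order of their beakers

## Task

Move the row of four colour-coded sample bottles from the wooden rack to the front row of the grey rack, in the same order as the covered beakers along its back, so that each bottle stands fully down in the pocket directly in front of the beaker with its own colour. Keep all the glassware upright, and leave the beakers and the white-dotted bottle that is already in its place where they are.

Things in the scene. Friction and masses are not known exactly. Their poses are not given: they have to be found in the camera images.
- red_bottle: Bottle to move: black cap with red dot, red tape round the glass; 32 mm thick up to 50 mm height, then shoulder, 23 mm cap, 79 mm in all, 45 to 95 g. Origin at the centre of its underside, z up. Starts in any pocket of the fixed light wooden rack on the left: one row of four, 60 mm pitch, pockets 52 mm square, floor 5 mm and wall tops 21 mm above the bench.
- yellow_bottle: Bottle to move: black cap with yellow dot, yellow tape round the glass; 32 mm thick up to 50 mm height, then shoulder, 23 mm cap, 79 mm in all, 45 to 95 g. Origin at the centre of its underside, z up. Starts in any pocket of the fixed light wooden rack on the left: one row of four, 60 mm pitch, pockets 52 mm square, floor 5 mm and wall tops 21 mm above the bench.
- green_bottle: Bottle to move: black cap with green dot, green tape round the glass; 32 mm thick up to 50 mm height, then shoulder, 23 mm cap, 79 mm in all, 45 to 95 g. Origin at the centre of its underside, z up. Starts in any pocket of the fixed light wooden rack on the left: one row of four, 60 mm pitch, pockets 52 mm square, floor 5 mm and wall tops 21 mm above the bench.
- blue_bottle: Bottle to move: black cap with blue dot, blue tape round the glass; 32 mm thick up to 50 mm height, then shoulder, 23 mm cap, 79 mm in all, 45 to 95 g. Origin at the centre of its underside, z up. Starts in any pocket of the fixed light wooden rack on the left: one row of four, 60 mm pitch, pockets 52 mm square, floor 5 mm and wall tops 21 mm above the bench.
- red_beaker: Small glass beaker with a red cover (46 mm disc with a knob, 66 mm above the beaker's underside), loose in any pocket of the grey rack's back row; stays there. Origin within 2 mm of the centre of its underside, z up; its yaw means nothing.
- yellow_beaker: Small glass beaker with a yellow cover (46 mm disc with a knob, 66 mm above the beaker's underside), loose in any pocket of the grey rack's back row; stays there. Origin within 2 mm of the centre of its underside, z up; its yaw means nothing.
- green_beaker: Small glass beaker with a green cover (46 mm disc with a knob, 66 mm above the beaker's underside), loose in any pocket of the grey rack's back row; stays there. Origin within 2 mm of the centre of its underside, z up; its yaw means nothing.
- blue_beaker: Small glass beaker with a blue cover (46 mm disc with a knob, 66 mm above the beaker's underside), loose in any pocket of the grey rack's back row; stays there. Origin within 2 mm of the centre of its underside, z up; its yaw means nothing.
- grey_rack: Fixed grey rack, 308 (y) x 134 mm (x). Two rows of five 52 mm square pockets, floor 5, wall tops 21 mm above the bench. Origin: centre of its underside. Pocket centres y = -120, -60, 0, 60, 120 mm; bottle row (front, towards the robot) x = -33, beaker row (back) x = +33. A fifth, white-covered beaker stands behind the white bottle.
- white_bottle: A bottle of the same kind and size with a white dot and white tape, already in its right pocket of the grey rack's front row, in front of the white-covered beaker; stays there. Origin at the centre of its underside.

How it is judged:
By the outcome, as a careful person would: the job done as asked, in the order asked, and still so for the second after the job is handed in, with the robot touching nothing.
It also fails if it takes over 120 s, if anything falls off the work surface, if the arm or the gripper's body presses on something with over 40 N, if the wrist force passes 120 N, or if a joint passes its speed limit or range.

## Robot

A 6-joint arm with a two-finger parallel gripper is mounted at the origin on a cart in front of the work surface, level with it; the furniture and walls round the work are solid. World frame = base frame: x ahead of the robot, y to its left, z up, the work surface at z = 0. Lengths are in m, angles in rad, forces in N, time in s.
With the tool pointing down it reaches from about 0.35 to 0.775 m from the base axis. Payload 7.3 kg.
Tool frame: the origin (TCP) lies midway between the tips of the shut fingers; the grasp point (between the pads) lies 19 mm behind it (robot.tcp_to_grasp is the distance from the TCP to the grasp point, in m); z points along the fingers, y is the line along which they close (so a half turn about z gives the same grasp; the last joint's range is limited). The gripper opens to 92 mm and grips with 3 to 60 N. Pads are 19 mm wide; open, the fingers measure 130 mm over their backs; the gripper's body (75 mm by 190 mm) begins 47 mm behind the grasp point.
Start: joints at [1.074, 0.342, 1.524, -0, 1.275, -0.146], TCP at [0.18, 0.493, 0.227] pointing down, gripper open.
Joint ranges: [-2.53, 2.53], [-0.77, 2.02], [0.04, 2.7], [-1, 4.14], [0.28, 2.66], [-3.11, 3.11]. Speed limits (rad/s): [2.57, 2.57, 3.14, 3.14, 3.14, 3.14].

## Interface

Orientations are given as [roll, pitch, yaw] about the fixed x, y, z axes, in that order (R = Rz(yaw) Ry(pitch) Rx(roll)).
In Python, from cell import readout, cams, ticket, robot gives the robot as it stands. The module is installed in compiled form; this text tells all that it offers.
- The arm moves only by the tool jog_arm, never from a script. Its argument "plan" is a list of rows, each a list of 5 numbers: the shift along the world's x, y, z each as a share of 0.08 m, from -1 to 1, then the turn about the world's z as a share of 90 degrees, from -1 to 1, then the opening, from -1 (shut) to 1 (fully open). A call has 1 to 12 rows; each row is the pose to reach, as a shift and turn from the pose commanded when the call began; what a row does not reach only later rows make up. A row lasts 1/10 s, in which the tool goes at most 50 mm and 8.59 degrees, less where a joint would pass 70% of its speed; a pose out of reach is approached as far as the arm can. A call with a number of a shift or a turn outside -1 to 1 is refused whole. A call with a gripper value outside its range is refused whole. The fingers move at their own pace and stop on an object; "squeeze" is the grip in N (left out, the last holds). Time passes only in rows, so rows that repeat a pose let the fingers close. It gives the time, the measured TCP pose, the force, the opening and the grip force at its end, in the units of the state.
- readout.observe(): the state, without advancing time (a new reading comes with each control period).
- cams.read_camera(name): name is "scene" or "top" or "wrist"; returns the picture (480x640x3 uint8, blue, green, red); there is no depth.
- cams.calibration(name): a dict with "K" (3x3 intrinsics, pixels), "world_from_camera" (4x4, takes a point from camera to world coordinates). Camera axes: x right, y down, z forward; pixel columns grow to the right and rows downward; lengths in m; the calibration is good to about 2 mm. A picture is of the moment at which its call begins: read the wrist's pose just before it. calibration takes no time and is no camera call; for the wrist camera it gives the pose at the moment of the call.
- ticket.hand_in(): hands the job in; it is judged then, once.
The state is a dict: "time": time; "qpos": joint angles; "qvel": joint speeds; "joint_efforts": joint torques, N m; "tool_pos": TCP position; "tool_rot": TCP orientation; "contact_force": force on the tool from outside, world axes, zero at the start; "torque": the same for the moment, N m; "opening": finger opening in m; "grip_force": force on a finger pad.
Only numpy, scipy, OpenCV 4.12 (cv2) and the standard library are available. Lean on these libraries where they do the work, as an engineer would, in place of code of your own. Each camera call takes 0.05 s, during which the arm holds its last target. There are 200 camera calls.

## Working session

There is one attempt and no reset: what is moved stays moved. The work goes in short steps, Python scripts to look and compute and a tool call to move; the robot and the scene stay as the last step left them, time stands still between calls to the robot, and variables do not carry over. Pictures are saved under pics/ and viewed, at most 14 in all, crops included, and the job is handed in when it is done.

Besides the shell and the picture viewer there is one more tool, called after "Emit:" as a command line: name --pt "numbers of a row" for each row, then --argument value for the rest. jog_arm: Moves the arm, as the interface text tells. Shift numbers are shares of 0.08 m and turn numbers shares of 90 degrees, none past 1 either way. Its arguments: {"type":"object","properties":{"plan":{"type":"array"},"squeeze":{"type":"number"}},"required":["plan"]}

```bash
mkdir -p pics; python3 - <<'E'
from cell import readout,cams,robot
import cv2
for n in("top","scene"):
    cv2.imwrite(f"pics/{n}0.png",cams.read_camera(n))
    c=cams.calibration(n);print(n,c["K"].round(1).tolist(),c["world_from_camera"].round(4).tolist())
s=readout.observe();print(s["time"],s["tool_pos"],s["tool_rot"],s["opening"],s["contact_force"])
E
```

```text
top [[506.5, 0.0, 328.9], [0.0, 506.5, 233.8], [0.0, 0.0, 1.0]] [[-0.0142, -0.9988, 0.0458, 0.4723], [-0.9997, 0.0151, 0.0174, -0.0051], [-0.0181, -0.0455, -0.9988, 1.0965], [0.0, 0.0, 0.0, 1.0]]
scene [[560.3, 0.0, 322.5], [0.0, 560.3, 246.7], [0.0, 0.0, 1.0]] [[0.6211, -0.5079, 0.5969, -0.2318], [-0.7837, -0.3956, 0.4789, -0.6098], [-0.0071, -0.7652, -0.6437, 0.8516], [0.0, 0.0, 0.0, 1.0]]
0.1 [0.18022006 0.49273409 0.2261193 ] [-3.14024645e+00 -2.29080372e-04  2.79077516e+00] 0.09213342578337916 [ 0.45264189  0.11681318 -0.33498493]
```

View pics/top0.png

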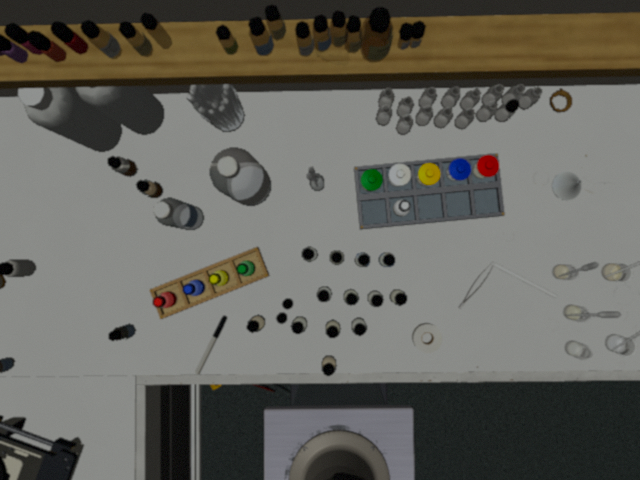

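View pics/scene0.png

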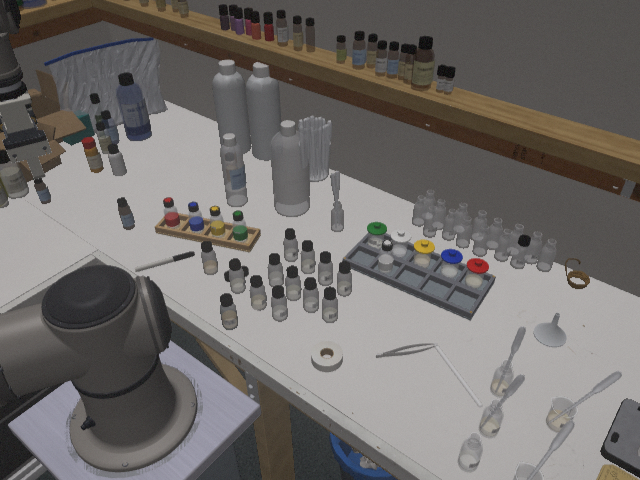

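The top view shows the beakers left to right as green (372,180), white (400,175), yellow (429,174), blue (460,169) and red (488,166). The bottles are red (165,300), blue (194,288), yellow (219,277) and green (247,267). The scene view shows the same order. I'll enlarge both.

```bash
python3 - <<'E'
import cv2,numpy as np
t=cv2.imread("pics/top0.png");s=cv2.imread("pics/scene0.png")
R=lambda a,f:cv2.resize(a,None,fx=f,fy=f,interpolation=cv2.INTER_CUBIC)
a=R(t[240:325,140:280],5);b=R(t[145:235,345:515],4)
cv2.imwrite("pics/tw.png",a);cv2.imwrite("pics/tg.png",b)
cv2.imwrite("pics/sw.png",R(s[190:255,145:270],6));cv2.imwrite("pics/sg.png",R(s[215:315,335:500],4))
E
```

```text
(no output)
```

View pics/tw.png

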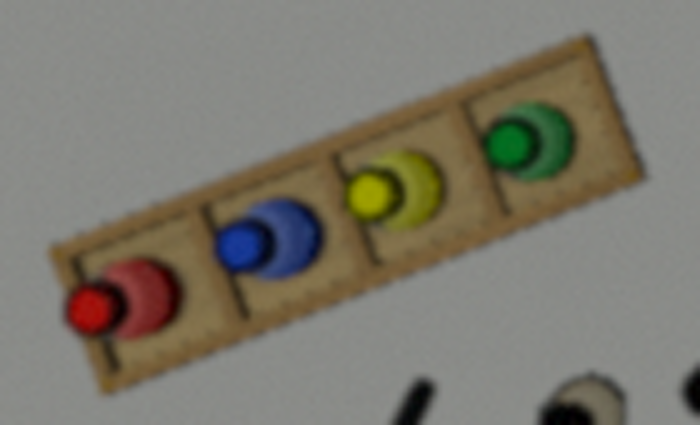

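View pics/tg.png

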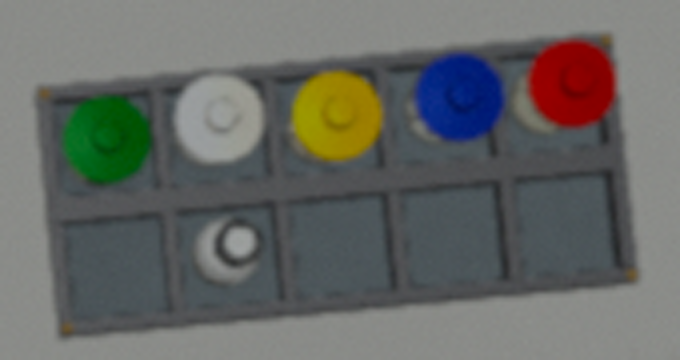

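View pics/sw.png

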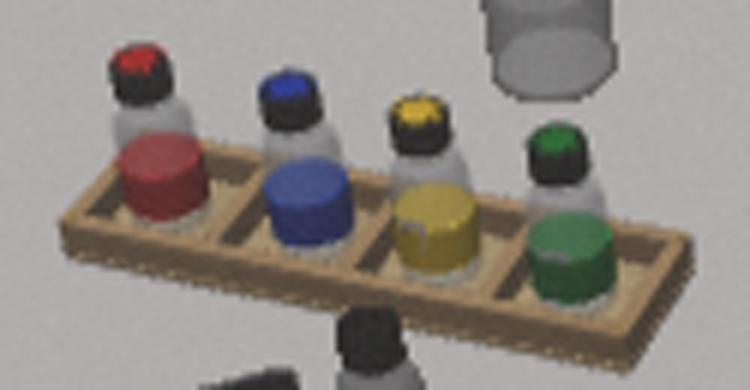

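View pics/sg.png

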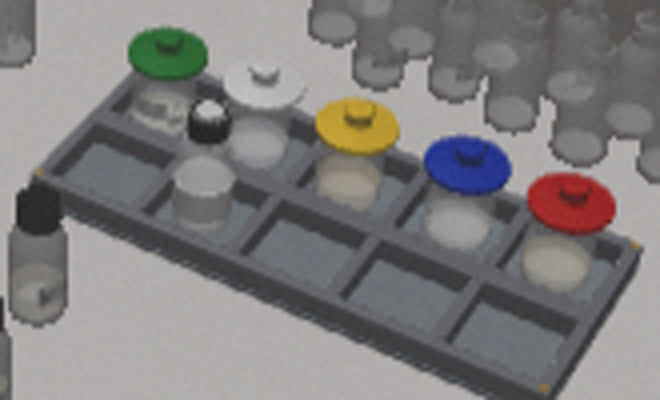

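The crops give these points (crop pixels).

| Feature | Top crop | Scene crop |
|---|---|---|
| Red dot | (92,308) | (137,59) |
| Blue dot | (243,246) | (290,85) |
| Yellow dot | (371,194) | (418,108) |
| Green dot | (512,146) | (558,138) |
| Rack pin, front left | (67,327) | (40,172) |
| Rack pin, front right | (631,273) | (544,387) |
| Rack pin, back right | (606,40) | (635,245) |
| White dot | (238,241) | (210,110) |

Next I triangulate them.

```bash
cat > h.py <<'E'
import cv2,numpy as np
from cell import cams
def ray(n,p):
    c=cams.calibration(n);T=c["world_from_camera"]
    d=T[:3,:3]@np.linalg.inv(c["K"])@[p[0],p[1],1];return T[:3,3],d/np.linalg.norm(d)
def tri(rs):
    A=0;b=0
    for o,d in rs:
        P=np.eye(3)-np.outer(d,d);A=A+P;b=b+P@o
    x=np.linalg.solve(A,b);return x,max(np.linalg.norm((np.eye(3)-np.outer(d,d))@(x-o)) for o,d in rs)
def atz(r,z): return r[0]+r[1]*(z-r[0][2])/r[1][2]
def un(p,f,o): return [(p[0]+.5)/f-.5+o[0],(p[1]+.5)/f-.5+o[1]]
E
python3 - <<'E'
from h import *
def both(a,fa,oa,b,fb,ob):
    r=[ray("top",un(a,fa,oa)),ray("scene",un(b,fb,ob))];return tri(r),atz(r[0],.084 if fb==6 else .021)
for n,a,b in[("red",(92,308),(137,59)),("blue",(243,246),(290,85)),("yellow",(371,194),(418,108)),("green",(512,146),(558,138))]:
    (x,e),z=both(a,5,(140,240),b,6,(145,190));print(n,x.round(4),round(e,4),"top@84",z.round(4))
G={}
for n,a,b in[("FL",(67,327),(40,172)),("FR",(631,273),(544,387)),("BR",(606,40),(635,245)),("whitedot",(238,241),(210,110))]:
    (x,e),z=both(a,4,(345,145),b,4,(335,215));G[n]=z;print(n,x.round(4),round(e,4),"top@21",z.round(4))
print("white@84",atz(ray("top",un((238,241),4,(345,145))),.084).round(4))
G["BL"]=atz(ray("top",un((43,93),4,(345,145))),.021)
c=(G["FL"]+G["BR"]+G["FR"]+G["BL"])/4;yv=G["FL"]-G["FR"]+G["BL"]-G["BR"];th=np.arctan2(-yv[0],yv[1])
print("c",c,"th",np.degrees(th),np.linalg.norm(G["FL"]-G["FR"]),np.linalg.norm(G["BR"]-G["FR"]))
R=np.array([[np.cos(th),-np.sin(th)],[np.sin(th),np.cos(th)]])
for y in(.12,.06,0,-.06,-.12):print(y,(c[:2]+R@[-.033,y]).round(4))
print([atz(ray("top",un(p,5,(140,240))),.021).round(4).tolist() for p in[(590,36),(645,178),(106,392),(52,247)]])
for p in[(228,165),(165,210),(217,107),(120,162)]:print("tall",p,[atz(ray("top",p),z).round(3).tolist() for z in(0,.2)])
E
```

```text
red [0.3886 0.3562 0.0865] 0.0006 top@84 [0.3888 0.3566 0.084 ]
blue [0.413  0.2948 0.0872] 0.0 top@84 [0.4127 0.2958 0.084 ]
yellow [0.4328 0.2435 0.0877] 0.0001 top@84 [0.4328 0.2443 0.084 ]
green [0.4514 0.1865 0.0883] 0.0002 top@84 [0.4512 0.1875 0.084 ]
FL [ 0.5366 -0.0559  0.0232] 0.0006 top@21 [ 0.5363 -0.0556  0.021 ]
FR [ 0.5606 -0.3541  0.023 ] 0.0007 top@21 [ 0.5604 -0.3542  0.021 ]
BR [ 0.6848 -0.3445  0.0237] 0.0008 top@21 [ 0.6849 -0.3447  0.021 ]
whitedot [ 0.5747 -0.1392  0.0857] 0.0008 top@21 [ 0.5807 -0.1471  0.021 ]
white@84 [ 0.5744 -0.1388  0.084 ]
c [ 0.6108146 -0.199827   0.021    ] th 4.511896374023259 0.299596543229988 0.1248717178546498
0.12 [ 0.5685 -0.0828]
0.06 [ 0.5732 -0.1426]
0 [ 0.5779 -0.2024]
-0.06 [ 0.5826 -0.2622]
-0.12 [ 0.5874 -0.3221]
[[0.4962, 0.1659, 0.021], [0.4355, 0.1429, 0.021], [0.3481, 0.3731, 0.021], [0.4097, 0.3963, 0.021]]
tall (228, 165) [[0.677, 0.233, 0.0], [0.639, 0.189, 0.2]]
tall (165, 210) [[0.58, 0.371, 0.0], [0.56, 0.303, 0.2]]
tall (217, 107) [[0.806, 0.256, 0.0], [0.745, 0.209, 0.2]]
tall (120, 162) [[0.687, 0.471, 0.0], [0.648, 0.384, 0.2]]
```

Triangulated heights and spacings match the text. I'll grip the caps, closing along the row, with the far pocket (red) first. Now towards red.

Emit:
jog_arm --pt "0.875 -0.5625 0 0.45 -0.15" --pt "0.875 -0.5625 0 0.45 -0.15" --pt "0.875 -0.5625 0 0.45 -0.15" --pt "0.875 -0.5625 0 0.45 -0.15" --pt "0.875 -0.5625 0 0.45 -0.15" --pt "0.875 -0.5625 0 0.45 -0.15" --squeeze 20

```text
time: 0.7
tool_pos: [0.2504, 0.4478, 0.2264]
tool_rot: [-3.141, -0.001, -2.785]
contact_force: [-0.5, 0.4, -1.0]
opening: 0.0484
grip_force: 0.0
```

Emit:
jog_arm --pt "0.875 -0.5625 0 0 -0.15" --pt "0.875 -0.5625 0 0 -0.15" --pt "0.875 -0.5625 0 0 -0.15"

```text
time: 1.0
tool_pos: [0.323, 0.4013, 0.2264]
tool_rot: [-3.141, 0.0, -2.793]
contact_force: [0.3, -0.1, 0.2]
opening: 0.0389
grip_force: 0.0
```

Emit:
jog_arm --pt "0.8625 -0.58 0 0 -0.15" --pt "0.8625 -0.58 0 0 -0.15" --pt "0.8625 -0.58 -0.5 0 -0.15" --pt "0.8625 -0.58 -0.8 0 -0.15" --pt "0.8625 -0.58 -0.8 0 -0.15" --pt "0.8625 -0.58 -0.8 0 -0.15"

```text
time: 1.6
tool_pos: [0.3891, 0.3572, 0.1632]
tool_rot: [3.141, -0.0, -2.787]
contact_force: [-1.3, 0.8, 0.6]
opening: 0.0391
grip_force: 0.0
```

```bash
python3 - <<'E'
from h import *
c=cams.calibration("wrist");im=cams.read_camera("wrist");T=np.linalg.inv(c["world_from_camera"])
for n,P in dict(red=(.389,.3565,.084),blue=(.4128,.2955,.084),yellow=(.4328,.244,.084),tcp=(.389,.357,.163)).items():
    p=c["K"]@(T[:3,:3]@P+T[:3,3]);p=p[:2]/p[2];print(n,p.round());
    if n!="tcp":cv2.drawMarker(im,tuple(int(v) for v in p),(255,0,255),0,12)
cv2.imwrite("pics/w1.png",im)
E
```

```text
red [316. 246.]
blue [223. 248.]
yellow [145. 249.]
tcp [317. 300.]
```

View pics/w1.png

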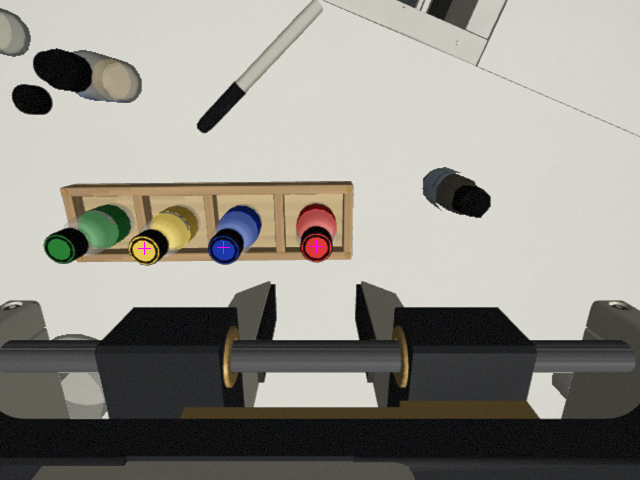

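The wrist picture shows the predicted markers landing on the dots (red at 316,246), so the positions are good. Descend and grip.

Emit:
jog_arm --pt "0 0 -0.5 0 -0.15" --pt "0 0 -1 0 -0.15" --pt "0 0 -1 0 -0.15"

```text
time: 1.95
tool_pos: [0.3873, 0.3557, 0.0802]
tool_rot: [-3.14, -0.006, -2.786]
contact_force: [-0.0, 0.1, 0.9]
opening: 0.0389
grip_force: 0.0
```

Emit:
jog_arm --pt "0 0 -0.2 0 -0.15" --pt "0 0 -0.35 0 -0.15" --pt "0 0 -0.35 0 -0.15" --pt "0 0 -0.35 0 -1" --pt "0 0 -0.35 0 -1" --pt "0 0 -0.35 0 -1" --pt "0 0 -0.35 0 -1" --pt "0 0 -0.35 0 -1" --pt "0 0 -0.35 0 -1"

```text
time: 2.85
tool_pos: [0.3901, 0.3573, 0.0558]
tool_rot: [3.141, 0.002, -2.786]
contact_force: [-1.0, 0.8, 6.3]
opening: 0.0289
grip_force: 20.2
```

The opening of 29 mm with an upward push means the tips pinch the shoulder. I'll regrip higher on the cap.

Emit:
jog_arm --pt "0 0 0 0 -0.15" --pt "0 0 0 0 -0.15" --pt "0 0 0.14 0 -0.15" --pt "0 0 0.14 0 -0.15" --pt "0 0 0.14 0 -1" --pt "0 0 0.14 0 -1" --pt "0 0 0.14 0 -1" --pt "0 0 0.14 0 -1" --pt "0 0 0.14 0 -1" --pt "0 0 0.14 0 -1"

```text
time: 3.85
tool_pos: [0.3893, 0.3566, 0.0658]
tool_rot: [3.142, -0.0, -2.786]
contact_force: [-0.2, 0.8, 0.0]
opening: 0.0239
grip_force: 19.4
```

Opening is 24 mm with no vertical force, so the cap is held. Lift and carry.

Emit:
jog_arm --pt "0 0 0.3 0 -1" --pt "0 0 0.6 0 -1" --pt "0 0 0.9 0 -1" --pt "0 0 0.9 0 -1"

```text
time: 4.25
tool_pos: [0.3909, 0.3576, 0.1408]
tool_rot: [3.14, 0.006, -2.785]
contact_force: [0.3, 0.4, -0.7]
opening: 0.024
grip_force: 19.3
```

Emit:
jog_arm --pt "0.0 0 0.3 0 -1" --pt "0.0 0 0.6 0 -1" --pt "0.1375 -0.47 0.6 0 -1" --pt "0.275 -0.9425 0.6 0 -1"

```text
time: 4.65
tool_pos: [0.4112, 0.2809, 0.1854]
tool_rot: [-3.141, -0.0, -2.783]
contact_force: [0.0, -0.4, -0.3]
opening: 0.0241
grip_force: 19.3
```

Emit:
jog_arm --pt "0.1375 -0.47 0 -0.09 -1" --pt "0.275 -0.9425 0 -0.179 -1" --pt "0.275 -0.9425 0 -0.179 -1"

```text
time: 4.95
tool_pos: [0.434, 0.2021, 0.1849]
tool_rot: [-3.14, -0.002, -3.074]
contact_force: [-0.3, -0.5, -0.4]
opening: 0.0241
grip_force: 19.3
```

Emit:
jog_arm --pt "0.1375 -0.47 0 0 -1" --pt "0.275 -0.9425 0 0 -1" --pt "0.275 -0.9425 0 0 -1"

```text
time: 5.25
tool_pos: [0.4561, 0.1277, 0.1851]
tool_rot: [-3.141, -0.001, -3.069]
contact_force: [-1.1, 0.9, -0.8]
opening: 0.0241
grip_force: 19.3
```

Emit:
jog_arm --pt "0.1375 -0.47 0 0 -1" --pt "0.275 -0.9425 0 0 -1" --pt "0.275 -0.9425 0 0 -1"

```text
time: 5.55
tool_pos: [0.4782, 0.0528, 0.1852]
tool_rot: [-3.141, -0.0, -3.069]
contact_force: [0.7, 1.0, -0.7]
opening: 0.024
grip_force: 19.3
```

Emit:
jog_arm --pt "0.1375 -0.47 0 0 -1" --pt "0.275 -0.9425 0 0 -1" --pt "0.275 -0.9425 0 0 -1"

```text
time: 5.85
tool_pos: [0.5004, -0.0223, 0.1852]
tool_rot: [-3.141, 0.0, -3.069]
contact_force: [0.0, 0.4, -1.7]
opening: 0.0237
grip_force: 19.3
```

Emit:
jog_arm --pt "0.1375 -0.47 0 0 -1" --pt "0.275 -0.9425 0 0 -1" --pt "0.275 -0.9425 0 0 -1"

```text
time: 6.15
tool_pos: [0.5225, -0.0975, 0.1852]
tool_rot: [-3.141, 0.0, -3.069]
contact_force: [-0.3, -0.4, -1.1]
opening: 0.0244
grip_force: 19.3
```

Emit:
jog_arm --pt "0.1375 -0.47 0 0 -1" --pt "0.275 -0.9425 0 0 -1" --pt "0.275 -0.9425 0 0 -1"

```text
time: 6.45
tool_pos: [0.5444, -0.1728, 0.1851]
tool_rot: [-3.141, 0.0, -3.068]
contact_force: [-0.1, 0.8, -1.7]
opening: 0.0239
grip_force: 19.3
```

Emit:
jog_arm --pt "0.1375 -0.47 0 0 -1" --pt "0.275 -0.9425 0 0 -1" --pt "0.275 -0.9425 0 0 -1"

```text
time: 6.75
tool_pos: [0.5663, -0.248, 0.1849]
tool_rot: [-3.141, -0.0, -3.068]
contact_force: [0.1, 0.3, -1.4]
opening: 0.0242
grip_force: 19.3
```

Emit:
jog_arm --pt "0.1375 -0.47 0 0 -1" --pt "0.275 -0.9425 0 0 -1" --pt "0.275 -0.9425 0 0 -1" --pt "0.275 -0.9425 0 0 -1" --pt "0.275 -0.9425 0 0 -1"

```text
time: 7.25
tool_pos: [0.5875, -0.3193, 0.1856]
tool_rot: [3.14, -0.001, -3.065]
contact_force: [-0.1, -0.3, -0.3]
opening: 0.0238
grip_force: 19.3
```

Emit:
jog_arm --pt "0 -0.034 -0.4 0 -1" --pt "0 -0.034 -0.8 0 -1" --pt "0 -0.034 -1 0 -1" --pt "0 -0.034 -1 0 -1" --pt "0 -0.034 -1 0 -1"

```text
time: 7.75
tool_pos: [0.5879, -0.3235, 0.1068]
tool_rot: [-3.142, 0.0, -3.066]
contact_force: [0.8, -0.6, -0.6]
opening: 0.024
grip_force: 19.3
```

Emit:
jog_arm --pt "0 0 -0.12 0 -1" --pt "0 0 -0.24 0 -1" --pt "0 0 -0.36 0 -1" --pt "0 0 -0.44 0 -1" --pt "0 0 -0.48 0 -1" --pt "0 0 -0.48 0 -1"

```text
time: 8.35
tool_pos: [0.5871, -0.3246, 0.0668]
tool_rot: [3.141, -0.001, -3.067]
contact_force: [-0.3, 0.7, -0.2]
opening: 0.0239
grip_force: 19.3
```

Emit:
jog_arm --pt "0 0 0 0 -0.15" --pt "0 0 0 0 -0.15" --pt "0 0 0 0 -0.15" --pt "0 0 0.1 0 -0.15" --pt "0 0 0.5 0 -0.15" --pt "0 0 1 0 -0.15" --pt "0 0 1 0 -0.15"

```text
time: 9.05
tool_pos: [0.5902, -0.3265, 0.155]
tool_rot: [-3.134, 0.009, -3.066]
contact_force: [0.4, -0.1, 0.3]
opening: 0.0391
grip_force: 0.0
```

```bash
python3 - <<'E'
from h import *
s=cams.read_camera("scene");cv2.imwrite("pics/s1.png",cv2.resize(s[190:330,330:510],None,fx=4,fy=4))
E
```

```text
(no output)
```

View pics/s1.png

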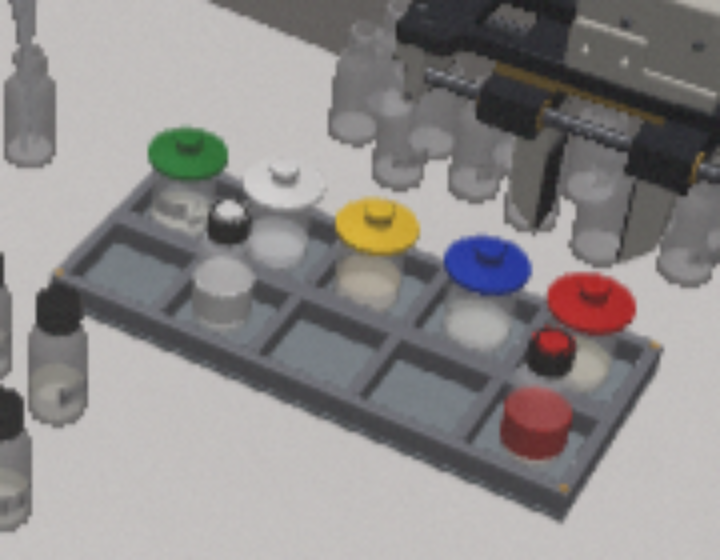

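The red bottle stands in its pocket (crop 537,420), upright, and the beakers are undisturbed. Back for blue.

Emit:
jog_arm --pt "-0.136 0.48 0 0 -0.15" --pt "-0.272 0.969 0 0 -0.15" --pt "-0.272 0.969 0 0 -0.15"

```text
time: 9.4
tool_pos: [0.5638, -0.2423, 0.1467]
tool_rot: [3.138, -0.003, -3.064]
contact_force: [-0.0, -0.2, -0.3]
opening: 0.0391
grip_force: 0.0
```

Emit:
jog_arm --pt "-0.136 0.48 0 0 -0.15" --pt "-0.272 0.969 0 0 -0.15" --pt "-0.272 0.969 0 0 -0.15"

```text
time: 9.7
tool_pos: [0.5423, -0.1658, 0.1471]
tool_rot: [3.139, -0.003, -3.064]
contact_force: [0.3, -0.3, -0.1]
opening: 0.0391
grip_force: 0.0
```

Emit:
jog_arm --pt "-0.136 0.48 0 0 -0.15" --pt "-0.272 0.969 0 0 -0.15" --pt "-0.272 0.969 0 0 -0.15"

```text
time: 10.0
tool_pos: [0.5208, -0.0891, 0.1472]
tool_rot: [3.14, -0.002, -3.064]
contact_force: [-0.4, 0.1, -0.5]
opening: 0.0387
grip_force: 0.0
```

Emit:
jog_arm --pt "-0.136 0.48 0 0 -0.15" --pt "-0.272 0.969 0 0 -0.15" --pt "-0.272 0.969 0 0 -0.15"

```text
time: 10.3
tool_pos: [0.4994, -0.0121, 0.1473]
tool_rot: [3.14, -0.001, -3.064]
contact_force: [0.1, -0.5, -0.5]
opening: 0.0388
grip_force: 0.0
```

Emit:
jog_arm --pt "-0.136 0.48 0 0 -0.15" --pt "-0.272 0.969 0 0 -0.15" --pt "-0.272 0.969 0 0 -0.15"

```text
time: 10.6
tool_pos: [0.4781, 0.065, 0.1474]
tool_rot: [3.141, -0.001, -3.063]
contact_force: [0.2, -0.8, 0.1]
opening: 0.0389
grip_force: 0.0
```

Emit:
jog_arm --pt "-0.136 0.48 0 0.09 -0.15" --pt "-0.272 0.969 0 0.179 -0.15" --pt "-0.272 0.969 0 0.179 -0.15"

```text
time: 10.9
tool_pos: [0.4569, 0.1423, 0.1475]
tool_rot: [3.141, 0.0, -2.779]
contact_force: [0.9, -0.7, 1.0]
opening: 0.0385
grip_force: 0.0
```

Emit:
jog_arm --pt "-0.136 0.48 0 0 -0.15" --pt "-0.272 0.969 0 0 -0.15" --pt "-0.272 0.969 0 0 -0.15"

```text
time: 11.2
tool_pos: [0.4356, 0.2197, 0.1475]
tool_rot: [3.141, 0.001, -2.784]
contact_force: [1.2, -0.2, 0.3]
opening: 0.0388
grip_force: 0.0
```

Emit:
jog_arm --pt "-0.136 0.48 0 0 -0.15" --pt "-0.272 0.969 0 0 -0.15" --pt "-0.272 0.969 0 0 -0.15" --pt "-0.272 0.969 0 0 -0.15" --pt "-0.272 0.969 0 0 -0.15"

```text
time: 11.7
tool_pos: [0.4145, 0.2937, 0.1474]
tool_rot: [-3.141, -0.0, -2.787]
contact_force: [-0.1, 0.6, -0.5]
opening: 0.0389
grip_force: 0.0
```

Emit:
jog_arm --pt "0 0 0 0 -0.15" --pt "0 0 -0.4 0 -0.15" --pt "0 0 -0.8 0 -0.15" --pt "0 0 -1 0 -0.15" --pt "0 0 -1 0 -0.15" --pt "0 0 -1 0 -0.15" --pt "0 0 -1 0 -1" --pt "0 0 -1 0 -1" --pt "0 0 -1 0 -1" --pt "0 0 -1 0 -1" --pt "0 0 -1 0 -1" --pt "0 0 -1 0 -1"

```text
time: 12.9
tool_pos: [0.4139, 0.2959, 0.0683]
tool_rot: [3.141, 0.002, -2.785]
contact_force: [-0.6, 0.4, 5.2]
opening: 0.0226
grip_force: 20.1
```

Emit:
jog_arm --pt "0 0 0.1 0 -1" --pt "0 0 0.3 0 -1" --pt "0 0 0.6 0 -1" --pt "0 0 0.9 0 -1" --pt "0 0 0.9 0 -1"

```text
time: 13.4
tool_pos: [0.4148, 0.2963, 0.1426]
tool_rot: [3.141, 0.006, -2.785]
contact_force: [0.5, 0.3, -0.5]
opening: 0.0228
grip_force: 19.3
```

```bash
python3 - <<'E'
from h import *
s=cams.read_camera("scene");cv2.imwrite("pics/s2.png",cv2.resize(s[110:260,140:300],None,fx=4,fy=4))
E
```

```text
(no output)
```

View pics/s2.png

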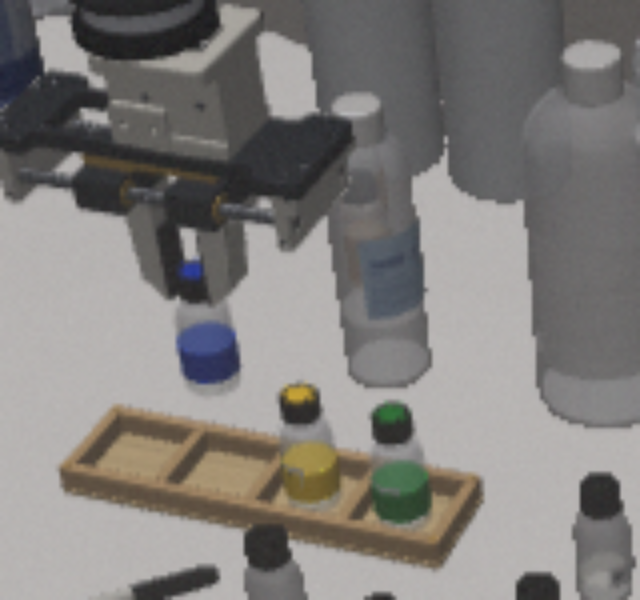

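Blue hangs upright in the fingers (crop 208,350); yellow and green are untouched. Carry it.

Emit:
jog_arm --pt "0 0 0.3 0 -1" --pt "0.15 -0.5 0.56 0 -1" --pt "0.303 -0.995 0.56 0 -1" --pt "0.303 -0.995 0.56 0 -1"

```text
time: 13.85
tool_pos: [0.4382, 0.2123, 0.1837]
tool_rot: [-3.14, -0.001, -2.789]
contact_force: [-0.6, 0.3, -0.3]
opening: 0.0226
grip_force: 19.3
```

Emit:
jog_arm --pt "0.15 -0.5 0 -0.09 -1" --pt "0.303 -0.995 0 -0.179 -1" --pt "0.303 -0.995 0 -0.179 -1"

```text
time: 14.15
tool_pos: [0.4622, 0.133, 0.183]
tool_rot: [-3.14, -0.002, -3.074]
contact_force: [-1.0, 0.7, -1.4]
opening: 0.0228
grip_force: 19.3
```

Emit:
jog_arm --pt "0.15 -0.5 0 0 -1" --pt "0.303 -0.995 0 0 -1" --pt "0.303 -0.995 0 0 -1"

```text
time: 14.45
tool_pos: [0.4867, 0.0539, 0.1832]
tool_rot: [-3.141, -0.001, -3.069]
contact_force: [-0.3, 1.2, -0.4]
opening: 0.0229
grip_force: 19.3
```

Emit:
jog_arm --pt "0.15 -0.5 0 0 -1" --pt "0.303 -0.995 0 0 -1" --pt "0.303 -0.995 0 0 -1"

```text
time: 14.75
tool_pos: [0.5111, -0.0253, 0.1833]
tool_rot: [-3.141, -0.001, -3.069]
contact_force: [-0.4, 0.2, -0.7]
opening: 0.023
grip_force: 19.3
```

Emit:
jog_arm --pt "0.15 -0.5 0 0 -1" --pt "0.303 -0.995 0 0 -1" --pt "0.303 -0.995 0 0 -1"

```text
time: 15.05
tool_pos: [0.5354, -0.1046, 0.1832]
tool_rot: [-3.141, -0.001, -3.069]
contact_force: [-0.5, 0.3, -0.9]
opening: 0.0228
grip_force: 19.3
```

Emit:
jog_arm --pt "0.15 -0.5 0 0 -1" --pt "0.303 -0.995 0 0 -1" --pt "0.303 -0.995 0 0 -1"

```text
time: 15.35
tool_pos: [0.5596, -0.184, 0.1831]
tool_rot: [-3.141, -0.001, -3.069]
contact_force: [-0.0, 0.6, -1.3]
opening: 0.0228
grip_force: 19.3
```

Emit:
jog_arm --pt "0.15 -0.5 0 0 -1" --pt "0.303 -0.995 0 0 -1" --pt "0.303 -0.995 0 0 -1" --pt "0.303 -0.995 0 0 -1" --pt "0.303 -0.995 0 0 -1" --pt "0.303 -0.995 0 0 -1"

```text
time: 15.95
tool_pos: [0.583, -0.2596, 0.1844]
tool_rot: [3.141, -0.0, -3.065]
contact_force: [0.2, -0.6, -0.3]
opening: 0.0229
grip_force: 19.3
```

Emit:
jog_arm --pt "0 0 -0.4 0 -1" --pt "0 0 -0.8 0 -1" --pt "0 0 -1 0 -1" --pt "0 0 -1 0 -1" --pt "0 0 -1 0 -1"

```text
time: 16.45
tool_pos: [0.5834, -0.2611, 0.1051]
tool_rot: [-3.141, 0.001, -3.066]
contact_force: [0.4, 0.0, 0.7]
opening: 0.0229
grip_force: 19.3
```

Emit:
jog_arm --pt "0 0 -0.12 0 -1" --pt "0 0 -0.24 0 -1" --pt "0 0 -0.36 0 -1" --pt "0 0 -0.42 0 -1" --pt "0 0 -0.44 0 -1" --pt "0 0 -0.44 0 -1"

```text
time: 17.05
tool_pos: [0.5831, -0.2618, 0.069]
tool_rot: [3.142, 0.0, -3.067]
contact_force: [0.5, 0.7, -1.1]
opening: 0.0229
grip_force: 19.3
```

Emit:
jog_arm --pt "0 0 0 0 -0.15" --pt "0 0 0 0 -0.15" --pt "0 0 0 0 -0.15" --pt "0 0 0.1 0 -0.15" --pt "0 0 0.5 0 -0.15" --pt "0 0 1 0 -0.15" --pt "0 0 1 0 -0.15" --pt "0 0 1 0 -0.15"

```text
time: 17.85
tool_pos: [0.5836, -0.262, 0.1509]
tool_rot: [-3.14, 0.003, -3.067]
contact_force: [0.1, -0.3, -0.8]
opening: 0.039
grip_force: 0.0
```

Emit:
jog_arm --pt "-0.13 0.45 0 0 -0.15" --pt "-0.267 0.903 0 0 -0.15" --pt "-0.267 0.903 0 0 -0.15"

```text
time: 18.15
tool_pos: [0.5595, -0.1851, 0.1479]
tool_rot: [3.138, -0.004, -3.064]
contact_force: [-0.0, -0.4, 0.6]
opening: 0.0387
grip_force: 0.0
```

Emit:
jog_arm --pt "-0.13 0.45 0 0 -0.15" --pt "-0.267 0.903 0 0 -0.15" --pt "-0.267 0.903 0 0 -0.15"

```text
time: 18.45
tool_pos: [0.5384, -0.1137, 0.1482]
tool_rot: [3.139, -0.003, -3.064]
contact_force: [0.7, -1.1, 0.1]
opening: 0.0392
grip_force: 0.0
```

Emit:
jog_arm --pt "-0.13 0.45 0 0 -0.15" --pt "-0.267 0.903 0 0 -0.15" --pt "-0.267 0.903 0 0 -0.15"

```text
time: 18.75
tool_pos: [0.5175, -0.0424, 0.1485]
tool_rot: [3.14, -0.003, -3.064]
contact_force: [0.3, -0.4, -0.6]
opening: 0.0391
grip_force: 0.0
```

Emit:
jog_arm --pt "-0.13 0.45 0 0 -0.15" --pt "-0.267 0.903 0 0 -0.15" --pt "-0.267 0.903 0 0 -0.15"

```text
time: 19.05
tool_pos: [0.4966, 0.0292, 0.1487]
tool_rot: [3.141, -0.002, -3.064]
contact_force: [0.5, -0.4, -0.1]
opening: 0.0388
grip_force: 0.0
```

Emit:
jog_arm --pt "-0.13 0.45 0 0.09 -0.15" --pt "-0.267 0.903 0 0.179 -0.15" --pt "-0.267 0.903 0 0.179 -0.15"

```text
time: 19.35
tool_pos: [0.4758, 0.1011, 0.1488]
tool_rot: [3.141, -0.001, -2.779]
contact_force: [0.4, -0.3, 0.0]
opening: 0.0391
grip_force: 0.0
```

Emit:
jog_arm --pt "-0.13 0.45 0 0 -0.15" --pt "-0.267 0.903 0 0 -0.15" --pt "-0.267 0.903 0 0 -0.15"

```text
time: 19.65
tool_pos: [0.4549, 0.1732, 0.1489]
tool_rot: [3.141, -0.0, -2.784]
contact_force: [1.0, -0.7, -0.6]
opening: 0.0389
grip_force: 0.0
```

Emit:
jog_arm --pt "-0.13 0.45 0 0 -0.15" --pt "-0.267 0.903 0 0 -0.15" --pt "-0.267 0.903 0 0 -0.15" --pt "-0.267 0.903 0 0 -0.15" --pt "-0.267 0.903 0 0 -0.15" --pt "-0.267 0.903 0 0 -0.15"

```text
time: 20.25
tool_pos: [0.4343, 0.2425, 0.1491]
tool_rot: [-3.141, -0.0, -2.788]
contact_force: [0.7, 0.1, 0.5]
opening: 0.0392
grip_force: 0.0
```

Emit:
jog_arm --pt "0 0 0 0 -0.15" --pt "0 0 -0.4 0 -0.15" --pt "0 0 -0.8 0 -0.15" --pt "0 0 -1 0 -0.15" --pt "0 0 -1 0 -0.15" --pt "0 0 -1 0 -0.15" --pt "0 0 -1 0 -1" --pt "0 0 -1 0 -1" --pt "0 0 -1 0 -1" --pt "0 0 -1 0 -1" --pt "0 0 -1 0 -1" --pt "0 0 -1 0 -1"

```text
time: 21.45
tool_pos: [0.4341, 0.2443, 0.0699]
tool_rot: [3.141, 0.002, -2.785]
contact_force: [-0.7, 0.7, 5.7]
opening: 0.022
grip_force: 20.2
```

Emit:
jog_arm --pt "0 0 0.1 0 -1" --pt "0 0 0.3 0 -1" --pt "0 0 0.6 0 -1" --pt "0 0 0.9 0 -1" --pt "0 0 0.9 0 -1"

```text
time: 21.95
tool_pos: [0.435, 0.2446, 0.1441]
tool_rot: [3.142, 0.006, -2.785]
contact_force: [-0.6, 0.3, -0.8]
opening: 0.0223
grip_force: 19.4
```

Emit:
jog_arm --pt "0 0 0.3 0 -1" --pt "0.15 -0.46 0.5 0 -1" --pt "0.3025 -0.93 0.5 0 -1" --pt "0.3025 -0.93 0.5 0 -1"

```text
time: 22.35
tool_pos: [0.4585, 0.1663, 0.1808]
tool_rot: [-3.14, -0.001, -2.789]
contact_force: [-1.1, 0.6, -1.0]
opening: 0.0221
grip_force: 19.4
```

Emit:
jog_arm --pt "0.15 -0.46 0 -0.09 -1" --pt "0.3025 -0.93 0 -0.179 -1" --pt "0.3025 -0.93 0 -0.179 -1"

```text
time: 22.65
tool_pos: [0.4825, 0.0923, 0.1802]
tool_rot: [-3.141, -0.001, -3.074]
contact_force: [0.1, 0.4, -1.1]
opening: 0.0218
grip_force: 19.4
```

Emit:
jog_arm --pt "0.15 -0.46 0 0 -1" --pt "0.3025 -0.93 0 0 -1" --pt "0.3025 -0.93 0 0 -1"

```text
time: 22.95
tool_pos: [0.5068, 0.0184, 0.1803]
tool_rot: [-3.141, -0.001, -3.069]
contact_force: [-0.2, 0.3, -0.3]
opening: 0.0219
grip_force: 19.4
```

Emit:
jog_arm --pt "0.15 -0.46 0 0 -1" --pt "0.3025 -0.93 0 0 -1" --pt "0.3025 -0.93 0 0 -1"

```text
time: 23.25
tool_pos: [0.5311, -0.0557, 0.1803]
tool_rot: [-3.141, -0.0, -3.069]
contact_force: [-0.6, -0.4, -0.7]
opening: 0.0222
grip_force: 19.4
```

Emit:
jog_arm --pt "0.15 -0.46 0 0 -1" --pt "0.3025 -0.93 0 0 -1" --pt "0.3025 -0.93 0 0 -1"

```text
time: 23.55
tool_pos: [0.5553, -0.1299, 0.1802]
tool_rot: [-3.141, -0.0, -3.069]
contact_force: [0.5, 1.1, -0.5]
opening: 0.0224
grip_force: 19.4
```

Emit:
jog_arm --pt "0.15 -0.46 0 0 -1" --pt "0.3025 -0.93 0 0 -1" --pt "0.3025 -0.93 0 0 -1" --pt "0.3025 -0.93 0 0 -1" --pt "0.3025 -0.93 0 0 -1" --pt "0.3025 -0.93 0 0 -1"

```text
time: 24.15
tool_pos: [0.5785, -0.2005, 0.1811]
tool_rot: [3.141, -0.0, -3.065]
contact_force: [0.9, 0.1, -0.2]
opening: 0.0222
grip_force: 19.4
```

Emit:
jog_arm --pt "0 0 -0.4 0 -1" --pt "0 0 -0.7 0 -1" --pt "0 0 -0.9 0 -1" --pt "0 0 -0.9 0 -1" --pt "0 0 -0.9 0 -1"

```text
time: 24.65
tool_pos: [0.5789, -0.2018, 0.1097]
tool_rot: [3.142, 0.0, -3.066]
contact_force: [0.7, 0.0, 0.3]
opening: 0.0219
grip_force: 19.4
```

```bash
python3 - <<'E'
from h import *
s=cams.read_camera("scene");cv2.imwrite("pics/s3.png",cv2.resize(s[190:330,330:510],None,fx=4,fy=4))
E
```

```text
(no output)
```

View pics/s3.png

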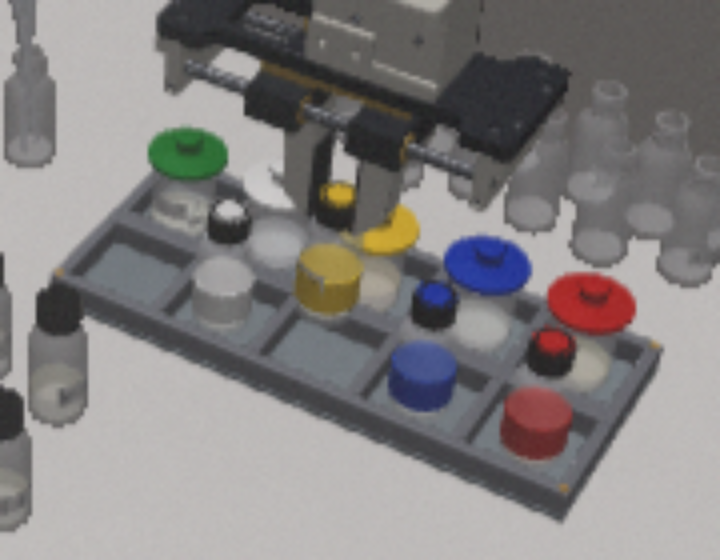

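Blue (422,375) and red (537,420) stand upright in their pockets, and yellow hangs over the middle one. Set it down and fetch green.

Emit:
jog_arm --pt "0 0 -0.12 0 -1" --pt "0 0 -0.24 0 -1" --pt "0 0 -0.36 0 -1" --pt "0 0 -0.45 0 -1" --pt "0 0 -0.48 0 -1" --pt "0 0 -0.48 0 -1"

```text
time: 25.3
tool_pos: [0.5787, -0.2024, 0.0705]
tool_rot: [3.141, -0.0, -3.067]
contact_force: [-0.0, 0.2, -0.8]
opening: 0.0218
grip_force: 19.4
```

Emit:
jog_arm --pt "0 0 0 0 -0.15" --pt "0 0 0 0 -0.15" --pt "0 0 0 0 -0.15" --pt "0 0 0.1 0 -0.15" --pt "0 0 0.5 0 -0.15" --pt "0 0 1 0 -0.15" --pt "0 0 1 0 -0.15" --pt "0 0 1 0 -0.15"

```text
time: 26.1
tool_pos: [0.5792, -0.2027, 0.1524]
tool_rot: [-3.14, 0.003, -3.067]
contact_force: [-0.3, -0.0, -1.0]
opening: 0.0389
grip_force: 0.0
```

Emit:
jog_arm --pt "-0.16 0.48 0 0 -0.15" --pt "-0.317 0.974 0 0 -0.15" --pt "-0.317 0.974 0 0 -0.15"

```text
time: 26.4
tool_pos: [0.5508, -0.1202, 0.1495]
tool_rot: [3.138, -0.004, -3.064]
contact_force: [-0.2, -0.7, 0.5]
opening: 0.039
grip_force: 0.0
```

Emit:
jog_arm --pt "-0.16 0.48 0 0 -0.15" --pt "-0.317 0.974 0 0 -0.15" --pt "-0.317 0.974 0 0 -0.15"

```text
time: 26.7
tool_pos: [0.5258, -0.043, 0.1498]
tool_rot: [3.139, -0.003, -3.063]
contact_force: [-0.3, -0.5, -0.6]
opening: 0.0389
grip_force: 0.0
```

Emit:
jog_arm --pt "-0.16 0.48 0 0 -0.15" --pt "-0.317 0.974 0 0 -0.15" --pt "-0.317 0.974 0 0 -0.15"

```text
time: 27.0
tool_pos: [0.5009, 0.0342, 0.15]
tool_rot: [3.14, -0.003, -3.063]
contact_force: [-0.4, -0.1, 0.1]
opening: 0.039
grip_force: 0.0
```

Emit:
jog_arm --pt "-0.16 0.48 0 0.09 -0.15" --pt "-0.317 0.974 0 0.179 -0.15" --pt "-0.317 0.974 0 0.179 -0.15"

```text
time: 27.3
tool_pos: [0.4761, 0.1116, 0.1502]
tool_rot: [3.14, -0.001, -2.779]
contact_force: [0.5, -0.5, -0.1]
opening: 0.0387
grip_force: 0.0
```

Emit:
jog_arm --pt "-0.16 0.48 0 0 -0.15" --pt "-0.317 0.974 0 0 -0.15" --pt "-0.317 0.974 0 0 -0.15" --pt "-0.317 0.974 0 0 -0.15" --pt "-0.317 0.974 0 0 -0.15" --pt "-0.317 0.974 0 0 -0.15"

```text
time: 27.9
tool_pos: [0.4526, 0.1857, 0.1506]
tool_rot: [-3.141, -0.0, -2.788]
contact_force: [0.4, -0.4, -0.5]
opening: 0.0385
grip_force: 0.0
```

Emit:
jog_arm --pt "0 0 0 0 -0.15" --pt "0 0 -0.4 0 -0.15" --pt "0 0 -0.8 0 -0.15" --pt "0 0 -1 0 -0.15" --pt "0 0 -1 0 -0.15" --pt "0 0 -1 0 -0.15" --pt "0 0 -1 0 -1" --pt "0 0 -1 0 -1" --pt "0 0 -1 0 -1" --pt "0 0 -1 0 -1" --pt "0 0 -1 0 -1" --pt "0 0 -1 0 -1"

```text
time: 29.1
tool_pos: [0.4525, 0.1875, 0.0714]
tool_rot: [3.142, 0.002, -2.785]
contact_force: [-0.3, 0.6, 5.3]
opening: 0.0213
grip_force: 20.1
```

Emit:
jog_arm --pt "0 0 0.1 0 -1" --pt "0 0 0.3 0 -1" --pt "0 0 0.6 0 -1" --pt "0 0 0.9 0 -1" --pt "0 0 0.9 0 -1"

```text
time: 29.6
tool_pos: [0.4535, 0.1876, 0.1457]
tool_rot: [-3.141, 0.006, -2.785]
contact_force: [0.1, 0.4, -0.3]
opening: 0.0213
grip_force: 19.4
```

Emit:
jog_arm --pt "0 0 0.3 0 -1" --pt "0.18 -0.42 0.5 0 -1" --pt "0.367 -0.844 0.5 0 -1" --pt "0.367 -0.844 0.5 0 -1"

```text
time: 30.0
tool_pos: [0.4825, 0.1166, 0.1824]
tool_rot: [-3.14, 0.0, -2.789]
contact_force: [-0.4, -0.2, -1.3]
opening: 0.0213
grip_force: 19.4
```

Emit:
jog_arm --pt "0.18 -0.42 0 -0.09 -1" --pt "0.367 -0.844 0 -0.179 -1" --pt "0.367 -0.844 0 -0.179 -1"

```text
time: 30.3
tool_pos: [0.5114, 0.0494, 0.1817]
tool_rot: [-3.141, -0.001, -3.073]
contact_force: [-0.0, 0.5, -0.0]
opening: 0.0212
grip_force: 19.4
```

Emit:
jog_arm --pt "0.18 -0.42 0 0 -1" --pt "0.367 -0.844 0 0 -1" --pt "0.367 -0.844 0 0 -1"

```text
time: 30.6
tool_pos: [0.5407, -0.0177, 0.1817]
tool_rot: [-3.141, -0.001, -3.068]
contact_force: [-0.3, 0.5, -0.8]
opening: 0.0213
grip_force: 19.4
```

Emit:
jog_arm --pt "0.18 -0.42 0 0 -1" --pt "0.367 -0.844 0 0 -1" --pt "0.367 -0.844 0 0 -1" --pt "0.367 -0.844 0 0 -1" --pt "0.367 -0.844 0 0 -1" --pt "0.367 -0.844 0 0 -1"

```text
time: 31.2
tool_pos: [0.5688, -0.0814, 0.1826]
tool_rot: [3.141, -0.001, -3.065]
contact_force: [-0.0, -0.8, -0.4]
opening: 0.0213
grip_force: 19.4
```

Emit:
jog_arm --pt "0 0 -0.4 0 -1" --pt "0 0 -0.7 0 -1" --pt "0 0 -0.9 0 -1" --pt "0 0 -0.9 0 -1" --pt "0 0 -0.9 0 -1"

```text
time: 31.7
tool_pos: [0.5694, -0.0823, 0.1113]
tool_rot: [3.141, 0.0, -3.066]
contact_force: [1.1, -0.5, 0.6]
opening: 0.0214
grip_force: 19.4
```

```bash
python3 - <<'E'
from h import *
s=cams.read_camera("scene");cv2.imwrite("pics/s4.png",cv2.resize(s[190:330,330:510],None,fx=4,fy=4))
E
```

```text
(no output)
```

View pics/s4.png

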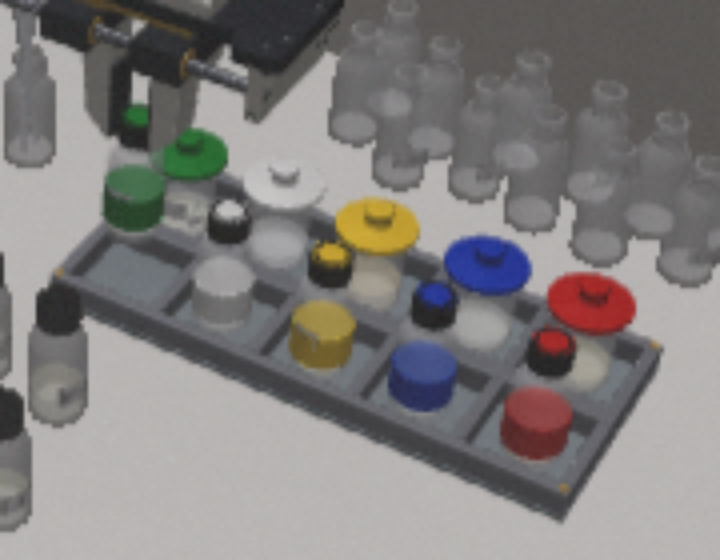

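Three bottles stand right, and green is above the left pocket. Set it down, rise well clear and check.

Emit:
jog_arm --pt "0 0 -0.12 0 -1" --pt "0 0 -0.24 0 -1" --pt "0 0 -0.36 0 -1" --pt "0 0 -0.45 0 -1" --pt "0 0 -0.485 0 -1" --pt "0 0 -0.485 0 -1"

```text
time: 32.35
tool_pos: [0.5695, -0.0829, 0.0718]
tool_rot: [3.141, 0.0, -3.067]
contact_force: [0.0, -0.0, -0.6]
opening: 0.0217
grip_force: 19.4
```

Emit:
jog_arm --pt "0 0 0 0 -0.15" --pt "0 0 0 0 -0.15" --pt "0 0 0 0 -0.15" --pt "0 0 0.1 0 -0.15" --pt "0 0 0.5 0 -0.15" --pt "0 0 1 0 -0.15" --pt "0 0 1 0 -0.15" --pt "0 0 1 0 -0.15"

```text
time: 33.15
tool_pos: [0.5699, -0.0831, 0.1534]
tool_rot: [-3.141, 0.003, -3.067]
contact_force: [0.6, 0.8, -0.8]
opening: 0.0392
grip_force: 0.0
```

Emit:
jog_arm --pt "-0.3 0.5 0.4 0 -0.15" --pt "-0.6 1 0.8 0 -0.15" --pt "-0.6 1 0.8 0 -0.15" --pt "-0.6 1 0.8 0 -0.15" --pt "-0.6 1 0.8 0 -0.15"

```text
time: 33.65
tool_pos: [0.5213, -0.0034, 0.2148]
tool_rot: [-3.141, -0.001, -3.066]
contact_force: [-0.8, -0.9, 0.7]
opening: 0.0391
grip_force: 0.0
```

```bash
python3 - <<'E'
from h import *
R=lambda a,f:cv2.resize(a,None,fx=f,fy=f)
a=R(cams.read_camera("scene")[205:325,335:505],3.5);b=R(cams.read_camera("top")[145:235,345:515],3)
o=np.zeros((600,600,3),np.uint8);a=cv2.resize(a,(510,320));b=b[:270];o[:320,:510]=a;o[325:325+b.shape[0],:510]=b
cv2.imwrite("pics/f.png",o)
E
```

```text
(no output)
```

View pics/f.png

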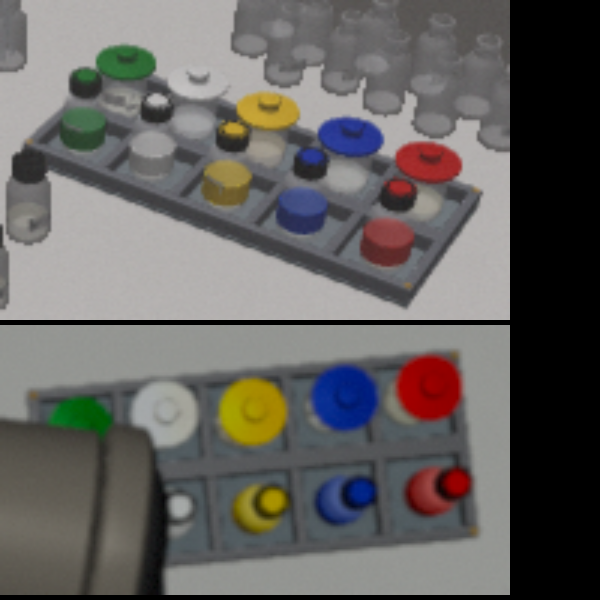

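All four bottles stand upright in front of their own-coloured beakers: green (83,128), yellow (227,182), blue (302,210) and red (387,240) in the scene half. White and the beakers are undisturbed and the gripper is clear.

```bash
python3 -c "
from cell import ticket;print(ticket.hand_in())"
```

```text
the job is handed in; nothing more can be done
None
```

I moved all four bottles to the front row of the grey rack, each upright in the pocket in front of the beaker of its own colour, and handed the job in at about 34 s; the hand-in returned no verdict.

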